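Bolt the hatch of a blood-sample transit case

TASK

Bolt the sample transit case for collection: slide its bolt across by the red knob until it comes up against the stop, then turn the handle fully down into the brass notch, and let go. Do it by feel and gently, without forcing the bolt or the handle against the brass plate or the guide, and leave everything else on the bench where it is.

Things in the scene. Friction and masses are not known exactly. Their poses are not given: they have to be found in the camera images.
- case: grey sample transit case, fixed, 220 (x) x 320 (y) x 100 high; origin under its centre, front faces its own -x, z up. On its flat top, along the front, a barrel bolt lies parallel to the case's y: bolt centre line at case x = -85, 122 above the bench. Keeper loop for the rod's end: on the cream hatch, case y 29 to 51, top 138 above the bench.
- guide: bolt guide on the case, axes as the case's: aluminium channel, walls 8 to 16 either side of the bolt's centre line, tops 38 above the case's top; the stem can lean only 0.18 rad in it, so the handle cannot turn before the notch. Origin on the case's top under the centre line. Stem pressed on guide or brass plate over 30 N = forced; a push across the knob presses there about 3 times as hard.
- plate_middle (a point): middle of the setting range of the rigid brass notched plate, on the bolt's centre line. The plate was set by hand up to 12 either way along y and stands firm; where is not measured. Notch: open to the front, 14 wide for the 10 stem. Its far (+y) wall goes on across the slot as the stop: a stem at the stop is 2 past the notch's middle, so ease it back 2. Plate tops 41 above the case's top, front face 20 ahead of this point.
- bolt: the bolt with its sliding rod (13 thick), handle and knob; axes as the case's; this origin is fixed on the bolt's centre line where the handle's root is at throw 0. Handle: a 10 thick stem square to the rod, with a red ball knob 20 across, its centre 55 from the centre line. Nothing stands above it.
- throw (a joint): slide of the bolt along the case's +y in m, 0 = drawn back; starts at 0 to 0.015; the stem is at the notch's middle at 0.043 to 0.067, according to how the brass plate is set. Takes about 3 N to move, stays where left.
- turn (a joint): turn of the handle about the bolt's centre line in rad: 0 = straight up, positive = towards the front (-x) of the case, 1.5 = fully down (nearly level, pointing to the front; rigid end stop). The knob is at (-55 sin, 55 cos) in the case's x and z from the centre line. Starts within 0.12 of upright. Takes about 1.5 N at the knob, stays where left.
- knob (a point): centre of the red ball knob, 20 across; held by its sides (along the case's y) it pivots between the fingers as the handle turns if the hold is light (about 5 N).
- adapter_on_case: loose teal octagonal tube adapter 80 across, 45 high, standing on the case's hatch; origin under its centre. Leave alone.
- adapter_loaded: loose teal tube adapter with three purple-capped tubes, 80 across, 91 high in all; origin under its centre. Leave alone.
- tube_rack: loose white tube rack 75 x 160 x 50 with four capped tubes, 91 high in all; origin under its centre. Leave alone.
- reagent: loose amber bottle 64 across, 140 high; origin under its centre. Leave alone.
- tip_box: loose blue box 120 x 85 x 60; origin under its centre. Leave alone.
- beaker: loose white cup 70 across, 80 high; origin under its centre. Leave alone.
- wipes: loose green jar 90 across, 150 high; origin under its centre. Leave alone.

How it is judged:
On the way:
1. the bolt has been slid across to the notch with its handle still up (value of joint throw above 0.038 m and value of joint turn below 0.5 rad), for 0.1 s.
At the end, for the whole second after the job is handed in: The bolt is across (throw above 0.038 m) and its handle is at rest fully down in the notch (turn above 1.35 rad) (value of joint throw above 0.038 m and value of joint turn above 1.35 rad and velocity of joint turn between -0.1 and 0.1 rad/s); the robot touches nothing.
It fails at once if the bolt or its handle is forced: pressed on the guide or the brass plate with more than 30 N (contact force between bolt and guide above 30 N).
It fails at once if a loose thing on the bench or on the case is disturbed (moved more than 20 mm) (distance of any of adapter_on_case, adapter_loaded, tube_rack, reagent, tip_box, beaker, wipes from where it was at the start of the episode above 0.02 m).
It also fails if it takes over 48 s, if anything falls off the work surface, if the arm or the gripper's body presses on something with over 40 N, if the wrist force passes 120 N, or if a joint passes its speed limit or range.

ROBOT

A 6-joint arm with a two-finger parallel gripper is mounted at the origin on the work surface. World frame = base frame: x ahead of the robot, y to its left, z up, the work surface at z = 0. Lengths are in m, angles in rad, forces in N, time in s.
With the tool pointing down it reaches from about 0.35 to 0.85 m from the base axis. Payload 8.1 kg.
Tool frame: the origin (TCP) lies at the very end of the fingers, on their centre line; the grasp point (between the pads) lies 19 mm behind it; z points along the fingers, y is the direction in which the jaws open and shut (so a half turn about z gives the same grasp; the last joint's range is limited). The gripper opens to 93 mm and grips with 3 to 60 N. Pads are 15 mm wide; open, the fingers measure 128 mm over their backs; the gripper's body (75 mm by 188 mm) begins 65 mm behind the grasp point.
Start: joints at [1.047, 0.13, 1.488, -0, 1.523, -0.085], TCP at [0.255, 0.543, 0.219] pointing down, gripper open.
Joint ranges: [-2.96, 2.96], [-0.89, 2.26], [0.02, 2.5], [-1.34, 4.48], [0, 2.73], [-2.66, 2.66]. Speed limits (rad/s): [2.39, 2.39, 2.79, 3.14, 3.14, 3.14].

INTERFACE

Orientations are given as a 3x3 rotation matrix whose columns are the frame's x, y, z axes.
In Python, from cell import readout, snapshot, sign_off gives the robot as it stands. The module is installed in compiled form; this text tells all that it offers.
- The arm moves only by the tool step_arm, never from a script. Its argument "rows" is a list of rows, each an object with "delta_pos": the shift along the tool's x, y, z in units of 0.8 m (1.0 is 0.8 m), a list of three; "roll": the turn about the tool's z in units of pi/2 rad (1.0 is pi/2 rad). In form: [{"delta_pos": [x, y, z], "roll": roll}, ...]. A call has 1 to 8 rows; each row is the pose to reach, as a shift and turn from the pose commanded when the call began, along the tool's axes at that moment; what a row does not reach only later rows make up. A row lasts 1/10 s, in which the tool goes at most 50 mm and 8.59 degrees, less where a joint would pass 70% of its speed; a pose out of reach is approached as far as the arm can. A call with a number of a shift or a turn outside -1 to 1 is refused whole. A call with a gripper value outside its range is refused whole. "grip" is the opening, from 0 (shut) to 1 (fully open), set as the call begins (left out, the last holds). The fingers move at their own pace and stop on an object; the grip force is fixed at half the most. Time passes only in rows, so rows that repeat a pose let the fingers close. It gives the time, the measured TCP pose, the force and the opening at its end, in the units of the state.
- readout.state(): the state, without advancing time (a new reading comes with each control period).
- snapshot(name): name is "side" or "top" or "wrist"; returns a dict with "img" (480x640x3 uint8, blue, green, red), "mtx" (3x3 intrinsics, pixels), "R" (3x3) and "t" (3): a world point X has camera coordinates R X + t. Camera axes: x right, y down, z forward; pixel columns grow to the right and rows downward; lengths in m; the calibration is good to about 2 mm. A picture is of the moment at which its call begins. There is no depth.
- sign_off(): hands the job in, once; it reports no verdict.
The state is a dict: "clock": time; "joint_pos": joint angles; "qd": joint speeds; "joint_torque": joint torques, N m; "eef_pos": TCP position; "orientation": TCP orientation; "ft_force": force on the tool from outside, world axes, zero at the start; "ft_torque": the same for the moment, N m; "gripper_width": finger opening in m.
Only numpy, scipy, OpenCV 4.12 (cv2) and the standard library are available. Lean on these libraries where they do the work, as an engineer would, in place of code of your own. Each camera call takes 0.05 s, during which the arm holds its last target. There are 200 camera calls.

## Working session

There is one attempt and no reset: what is moved stays moved. The work goes in short steps, Python scripts to look and compute and a tool call to move; the robot and the scene stay as the last step left them, time stands still between calls to the robot, and variables do not carry over. Pictures are saved under pics/ and viewed, about 8 in all and at most 12, crops included, and the job is handed in when it is done.

Besides the shell and the picture viewer there is one more tool, called after "Call:" by a JSON object that holds its "method" and its "body", one argument or row to a line. step_arm: Moves the arm, as the interface text tells. Its arguments: {"type":"object","properties":{"rows":{"type":"array","items":{"type":"object","properties":{"delta_pos":{"type":"array","items":{"type":"number"}},"roll":{"type":"number"}}}},"grip":{"type":"number"}},"required":["rows"]}

```bash
mkdir -p pics; python3 - <<'E'
from cell import readout,snapshot
import cv2,pickle,numpy as np
s=readout.state();print({k:np.round(v,3).tolist() for k,v in s.items()})
d={}
for n in("top","side"):
    d[n]=snapshot(n);cv2.imwrite(f"pics/{n}0.png",d[n]["img"])
    print(n,d[n]["mtx"].tolist(),np.round(d[n]["R"],3).tolist(),d[n]["t"])
pickle.dump(d,open("d0.pkl","wb"))
E
```

```text
{'clock': 0.0, 'joint_pos': [1.047, 0.131, 1.489, 0.0, 1.523, -0.085], 'qd': [-0.0, 0.001, -0.002, 0.001, -0.0, 0.0], 'joint_torque': [-0.001, -55.987, -49.174, 0.077, 0.036, -0.0], 'eef_pos': [0.255, 0.543, 0.218], 'orientation': [[-0.905, 0.425, -0.001], [0.425, 0.905, -0.002], [0.0, -0.002, -1.0]], 'ft_force': [-0.217, -0.267, -0.221], 'ft_torque': [0.039, -0.038, -0.012], 'gripper_width': 0.094}
top [[603.817473618987, 0.0, 305.97041096864666], [0.0, 603.817473618987, 240.12615678194274], [0.0, 0.0, 1.0]] [[-0.098, -0.995, -0.006], [-0.968, 0.096, -0.231], [0.231, -0.016, -0.973]] [0.02879483 0.52327773 1.43915179]
side [[606.1281015163842, 0.0, 318.4364231451072], [0.0, 606.1281015163842, 245.0000743716092], [0.0, 0.0, 1.0]] [[0.943, -0.333, 0.012], [-0.174, -0.522, -0.835], [0.284, 0.785, -0.55]] [-0.45757211  0.16458279  1.61871781]
```

View pics/top0.png

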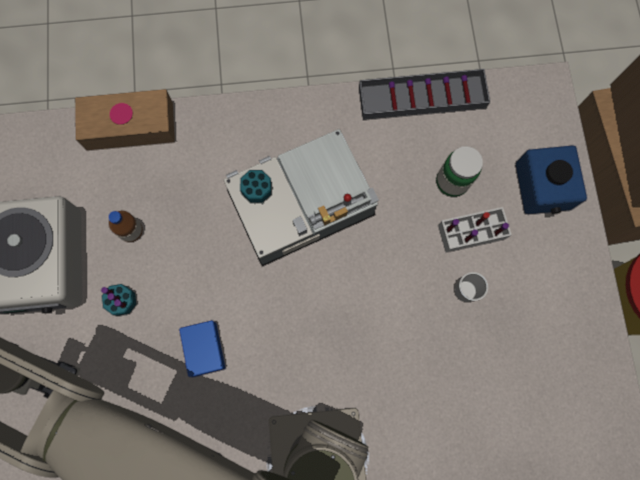

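View pics/side0.png

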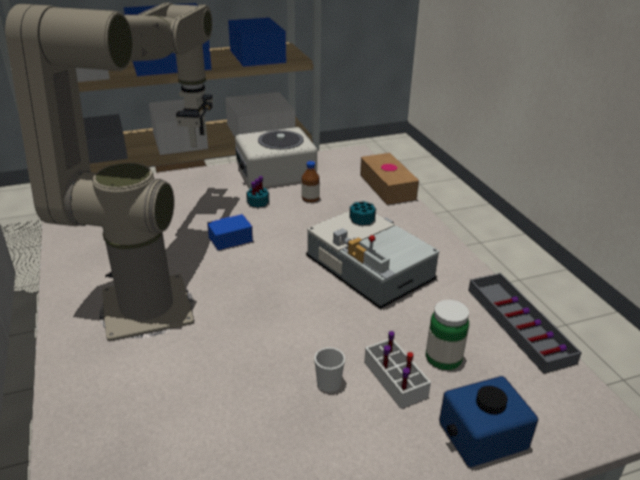

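The top view shows the case around (300,197), with the red knob near (347,198) and the brass plate near (325,214). In the side view the knob is near (372,239). Next I'll triangulate the knob and enlarge both views.

```bash
cat > h.py <<'E'
import numpy as np,cv2
def cam(c): return np.array(c["mtx"]),np.array(c["R"]),np.array(c["t"])
def ray(c,uv):
    K,R,t=cam(c);d=R.T@np.linalg.solve(K,[uv[0],uv[1],1.]);return -R.T@t,d/np.linalg.norm(d)
def onz(c,uv,z):
    o,d=ray(c,uv);return o+d*(z-o[2])/d[2]
def tri(a,ua,b,ub):
    o,d=ray(a,ua);p,e=ray(b,ub);s=np.linalg.lstsq(np.c_[d,-e],p-o,rcond=None)[0]
    P,Q=o+s[0]*d,p+s[1]*e;return (P+Q)/2,np.linalg.norm(P-Q)
def proj(c,X):
    K,R,t=cam(c);p=K@(R@np.array(X)+t);return p[:2]/p[2]
def red(c,x0,y0,x1,y1):
    h=cv2.cvtColor(c["img"],cv2.COLOR_BGR2HSV);H,S,V=cv2.split(h)
    m=(((H<7)|(H>172))&(S>130)&(V>60)).astype(np.uint8);k=np.zeros_like(m);k[y0:y1,x0:x1]=1;m*=k
    M=cv2.moments(m,True);return (np.array([M["m10"],M["m01"]])/M["m00"] if M["m00"] else None),M["m00"]
E
python3 - <<'E'
import pickle,cv2,numpy as np
from h import *
d=pickle.load(open("d0.pkl","rb"));T,S=d["top"],d["side"]
a,na=red(T,330,185,365,210);b,nb=red(S,360,228,385,252)
print(a,na,b,nb,tri(T,a,S,b))
A=cv2.resize(T["img"][125:270,215:385],None,fx=4.7,fy=4.1,interpolation=2)
A=cv2.resize(T["img"][125:270,215:385],None,fx=4,fy=4,interpolation=2);B=cv2.resize(S["img"][190:305,295:445],None,fx=5,fy=5,interpolation=2)
cv2.imwrite("pics/A.png",A);cv2.imwrite("pics/B.png",B)
E
```

```text
[347.07317073 197.29268293] 41.0 [371.38095238 237.76190476] 21.0 (array([ 0.58742506, -0.12569807,  0.17641981]), np.float64(0.0027271672145791816))
```

View pics/A.png

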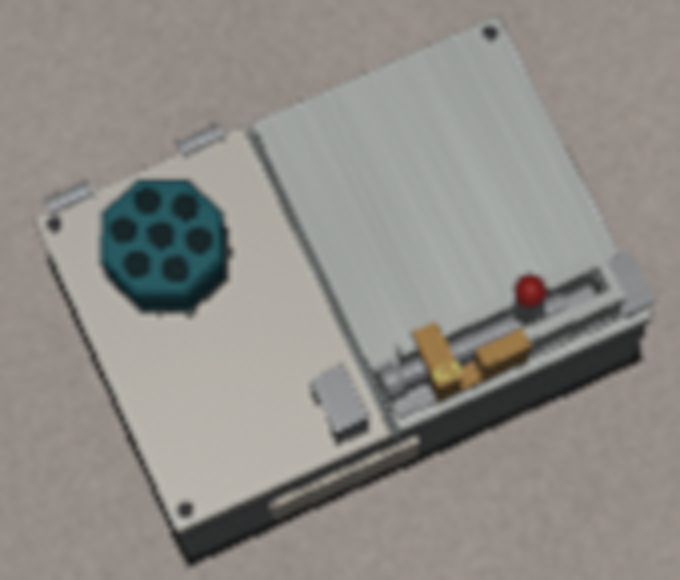

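View pics/B.png

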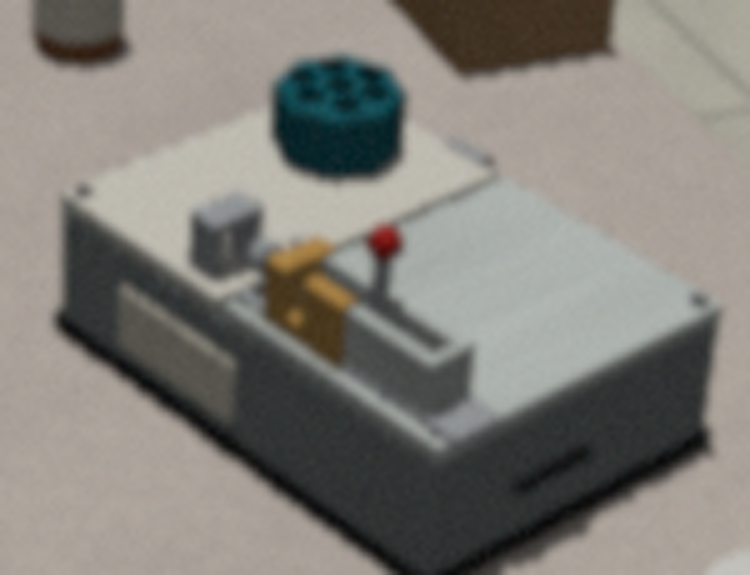

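The crops show the case-top corners at about (42,218), (498,18), (648,315) and (183,528) in the top crop. The knob is at (530,291). The brass stop bar crosses at about (435,360), with the notch just to its right and the keeper loop at (340,400). The knob triangulates to z=0.176 against 0.177 expected, so that agrees.

```bash
python3 - <<'E'
import pickle
from h import *
d=pickle.load(open("d0.pkl","rb"));T,S=d["top"],d["side"]
P=[onz(T,(215+u/4,125+v/4),.1) for u,v in [(42,218),(498,18),(648,315),(183,528)]]
P=np.array(P);print(P.round(4), [np.linalg.norm(P[i]-P[i-1]).round(4) for i in range(4)])
for a,b in((1,0),(2,3)): v=P[b]-P[a];print("y dir",np.degrees(np.arctan2(v[1],v[0])))
for a,b in((3,0),(2,1)): v=P[b]-P[a];print("x dir",np.degrees(np.arctan2(v[1],v[0])))
c=P.mean(0);yd=P[0]-P[1]+P[3]-P[2];yd/=np.linalg.norm(yd);xd=np.array([yd[1],-yd[0],0])
k,_=tri(T,(347.07,197.29),S,(371.38,237.76));print("c",c,"yd",yd,"knob in case",(k-c)@xd,(k-c)@yd)
st=onz(T,(215+433/4,125+350/4),.141);print("stop bar in case",(st-c)@xd,(st-c)@yd)
# wanted tool y = +-yd ; current tool y (.425,.905)
print("yaw change",np.degrees(np.arctan2(yd[1],yd[0])-np.arctan2(.905,.425)))
E
```

```text
[[ 0.6881  0.1615  0.1   ]
 [ 0.7922 -0.1346  0.1   ]
 [ 0.5885 -0.2044  0.1   ]
 [ 0.4837  0.0902  0.1   ]] [np.float64(0.2165), np.float64(0.3138), np.float64(0.2154), np.float64(0.3127)]
y dir 109.38287184956987
y dir 109.5757052437582
x dir 19.23420029495742
x dir 18.930802963821122
c [ 0.63812092 -0.0218403   0.1       ] yd [-0.33346321  0.94276311  0.        ] knob in case -0.08242100522437372 -0.08100217114866443
stop bar in case -0.08201225218335105 -0.020866317932018694
yaw change 44.63448610144603
```

The case yaw is about 19.3° and the bolt direction is (-0.333, 0.943). I'll transfer at the current height, which clears everything, and turn so the jaws open along the case's y.

Call:
{"method": "step_arm", "body": {
  "rows": [
    {"delta_pos": [-0.366, -0.291, 0], "roll": 0.75},
    {"delta_pos": [-0.366, -0.291, 0], "roll": 0.75},
    {"delta_pos": [-0.366, -0.291, 0], "roll": 0.75},
    {"delta_pos": [-0.366, -0.291, 0], "roll": 0.75},
    {"delta_pos": [-0.366, -0.291, 0], "roll": 0.75},
    {"delta_pos": [-0.366, -0.291, 0], "roll": 0.75},
    {"delta_pos": [-0.366, -0.291, 0], "roll": 0.75},
    {"delta_pos": [-0.366, -0.291, 0], "roll": 0.75}
  ]
}}

```text
clock: 0.9
eef_pos: [0.422, 0.2047, 0.2184]
orientation: [[0.055, 0.999, 0.0], [0.999, -0.055, -0.001], [-0.001, 0.0, -1.0]]
ft_force: [0.2, 0.3, 0.3]
gripper_width: 0.093
```

Call:
{"method": "step_arm", "body": {
  "rows": [
    {"delta_pos": [-0.402, 0.229, 0], "roll": 0.749},
    {"delta_pos": [-0.402, 0.229, 0], "roll": 0.749},
    {"delta_pos": [-0.402, 0.229, 0], "roll": 0.749},
    {"delta_pos": [-0.402, 0.229, 0], "roll": 0.749},
    {"delta_pos": [-0.402, 0.229, 0], "roll": 0.749},
    {"delta_pos": [-0.402, 0.229, 0], "roll": 0.749},
    {"delta_pos": [-0.402, 0.229, 0], "roll": 0.749},
    {"delta_pos": [-0.402, 0.229, 0], "roll": 0.749}
  ]
}}

```text
clock: 1.7
eef_pos: [0.5898, -0.1258, 0.2177]
orientation: [[0.943, 0.333, -0.001], [0.333, -0.943, -0.001], [-0.001, 0.0, -1.0]]
ft_force: [-0.0, 0.9, -0.4]
gripper_width: 0.0927
```

Call:
{"method": "step_arm", "body": {
  "rows": [
    {"delta_pos": [0, 0, 0], "roll": 0},
    {"delta_pos": [0, 0, 0], "roll": 0}
  ]
}}

```text
clock: 1.9
eef_pos: [0.5888, -0.1216, 0.2178]
orientation: [[0.939, 0.343, -0.002], [0.343, -0.939, 0.001], [-0.001, -0.001, -1.0]]
ft_force: [0.8, 0.1, -0.3]
gripper_width: 0.0928
```

```bash
python3 - <<'E'
from cell import readout,snapshot
from h import *
import pickle
c=snapshot("wrist");cv2.imwrite("pics/w1.png",c["img"]);pickle.dump(c,open("w1.pkl","wb"))
s=readout.state();print(s["eef_pos"],np.round(s["orientation"],3).tolist(),s["ft_force"],s["joint_pos"])
uv,n=red(c,0,0,640,480);print(uv,n)
if n: print(onz(c,uv,.1765))
print(-c["R"].T@c["t"])
E
```

```text
[ 0.58872422 -0.1208499   0.21811605] [[0.939, 0.344, -0.001], [0.344, -0.939, 0.001], [-0.001, -0.001, -1.0]] [-0.58518782  0.06303197  0.05455749] [-2.88003596e-01  1.34529797e-01  1.48464891e+00  3.92479608e-04
  1.52367540e+00  9.31784175e-01]
[328.34786558 280.07629428] 1101.0
[ 0.5873576  -0.12658179  0.1765    ]
[ 0.6631725  -0.09423312  0.38403251]
```

View pics/w1.png

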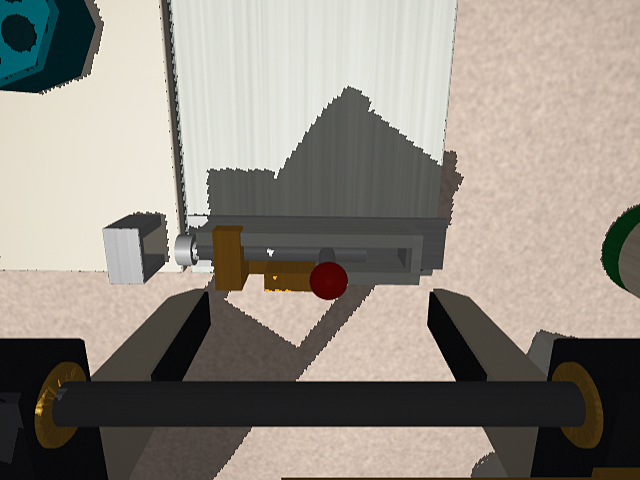

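The wrist view shows the knob at (328,280) between the fingers, the brass stop bar at u≈214–243 and the notch just right of it. The knob is at (0.5874, -0.1266), which agrees with triangulation to 1 mm. Next I'll work out the descent and the expected travel.

```bash
python3 - <<'E'
from cell import readout
from h import *
import pickle
c=pickle.load(open("w1.pkl","rb"));s=readout.state()
yd=np.array([-.3335,.9428,0])
k=np.array([.5874,-.1263,.1765])
for uv in [(242,232),(242,285),(214,232),(214,288),(264,268)]:
    P=onz(c,uv,.141);print(uv,P,(P-k)@yd)
R=np.array(s["orientation"]);e=k-s["eef_pos"];print("dxyz tool mm",(R.T@e*1000).round(1),"units",(R.T@e/.8).round(4))
print("yaw tool y",np.degrees(np.arctan2(R[1,1],R[0,1])))
E
```

```text
(242, 232) [ 0.58536032 -0.07368981  0.141     ] 0.05028111961286936
(242, 285) [ 0.55319453 -0.08360446  0.141     ] 0.05166088055172774
(214, 232) [ 0.57968419 -0.05816223  0.141     ] 0.06681350920237895
(214, 288) [ 0.54539061 -0.06804319  0.141     ] 0.06893465541238473
(264, 268) [ 0.56834744 -0.09284642  0.141     ] 0.03789406536010837
dxyz tool mm [-3.1  4.7 41.6] units [-0.0039  0.0059  0.052 ]
yaw tool y -69.88978840057896
```

Call:
{"method": "step_arm", "body": {
  "rows": [
    {"delta_pos": [-0.0039, 0.006, 0.02], "roll": 0.0067},
    {"delta_pos": [-0.0039, 0.006, 0.04], "roll": 0.0067},
    {"delta_pos": [-0.0039, 0.006, 0.06], "roll": 0.0067},
    {"delta_pos": [-0.0039, 0.006, 0.071], "roll": 0.0067},
    {"delta_pos": [-0.0039, 0.006, 0.071], "roll": 0.0067},
    {"delta_pos": [-0.0039, 0.006, 0.071], "roll": 0.0067}
  ],
  "grip": 0.4
}}

```text
clock: 2.55
eef_pos: [0.5878, -0.1271, 0.1616]
orientation: [[0.943, 0.332, -0.001], [0.332, -0.943, 0.0], [-0.0, -0.0, -1.0]]
ft_force: [-0.5, -0.3, 0.0]
gripper_width: 0.0494
```

```bash
python3 - <<'E'
from cell import readout,snapshot
from h import *
c=snapshot("wrist");cv2.imwrite("pics/w2.png",c["img"])
s=readout.state();print(s["eef_pos"],np.round(s["orientation"],3).tolist(),s["ft_force"],s["gripper_width"])
uv,n=red(c,0,0,640,480);print(uv,n)
k=onz(c,uv,.1765);print(k,(np.array(s["orientation"]).T@(k-s["eef_pos"])*1000).round(1))
E
```

```text
[ 0.58826524 -0.12725753  0.16232453] [[0.943, 0.331, 0.001], [0.331, -0.943, -0.0], [0.001, 0.0, -1.0]] [ 0.12133482 -0.30368717  0.49192125] 0.0454439250308627
[318.97015656 327.6276908 ] 2044.0
[ 0.58692461 -0.12680995  0.1765    ] [ -1.1  -0.9 -14.2]
```

View pics/w2.png

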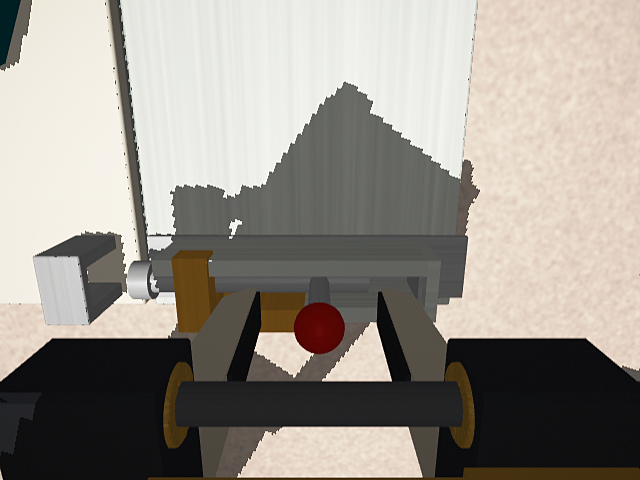

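The knob sits centred between the fingers at (319,328). Next I'll close onto it lightly.

Call:
{"method": "step_arm", "body": {
  "rows": [
    {"delta_pos": [0, 0, 0], "roll": 0},
    {"delta_pos": [0, 0, 0], "roll": 0},
    {"delta_pos": [0, 0, 0], "roll": 0},
    {"delta_pos": [0, 0, 0], "roll": 0},
    {"delta_pos": [0, 0, 0], "roll": 0},
    {"delta_pos": [0, 0, 0], "roll": 0}
  ],
  "grip": 0.22
}}

```text
clock: 3.2
eef_pos: [0.5879, -0.1272, 0.1619]
orientation: [[0.944, 0.331, 0.0], [0.331, -0.944, -0.0], [0.0, 0.0, -1.0]]
ft_force: [-0.0, -0.0, -0.7]
gripper_width: 0.0202
```

The opening of 20.2 mm fits the 20 mm knob closely with almost no squeeze. Now I'll slide 36 mm along tool -y, since contact is expected near 46 mm.

Call:
{"method": "step_arm", "body": {
  "rows": [
    {"delta_pos": [0, -0.005, 0], "roll": 0},
    {"delta_pos": [0, -0.011, 0], "roll": 0},
    {"delta_pos": [0, -0.017, 0], "roll": 0},
    {"delta_pos": [0, -0.023, 0], "roll": 0},
    {"delta_pos": [0, -0.029, 0], "roll": 0},
    {"delta_pos": [0, -0.035, 0], "roll": 0},
    {"delta_pos": [0, -0.041, 0], "roll": 0},
    {"delta_pos": [0, -0.045, 0], "roll": 0}
  ]
}}

```text
clock: 4.0
eef_pos: [0.5758, -0.0928, 0.1619]
orientation: [[0.943, 0.332, -0.0], [0.332, -0.943, 0.0], [-0.0, -0.0, -1.0]]
ft_force: [0.3, -2.6, -0.1]
gripper_width: 0.0207
```

Call:
{"method": "step_arm", "body": {
  "rows": [
    {"delta_pos": [0, 0, 0], "roll": 0},
    {"delta_pos": [0, 0, 0], "roll": 0}
  ]
}}

```text
clock: 4.2
eef_pos: [0.5759, -0.0927, 0.1618]
orientation: [[0.943, 0.332, -0.0], [0.332, -0.943, 0.001], [0.0, -0.001, -1.0]]
ft_force: [-0.2, 0.4, -0.6]
gripper_width: 0.021
```

```bash
python3 - <<'E'
from cell import readout,snapshot
from h import *
c=snapshot("wrist");cv2.imwrite("pics/w3.png",c["img"])
s=readout.state();R=np.array(s["orientation"]);print(s["eef_pos"],(R.T@s["ft_force"]).round(2),s["gripper_width"])
uv,n=red(c,0,0,640,480);k=onz(c,uv,.1765);print(uv,k,(R.T@(k-s["eef_pos"])*1000).round(1))
E
```

```text
[ 0.57595705 -0.09282883  0.16177117] [-0.68 -0.5  -0.58] 0.020757648146928077
[319.36996519 327.63401293] [ 0.57497497 -0.09266124  0.1765    ] [ -0.9  -0.5 -14.7]
```

View pics/w3.png

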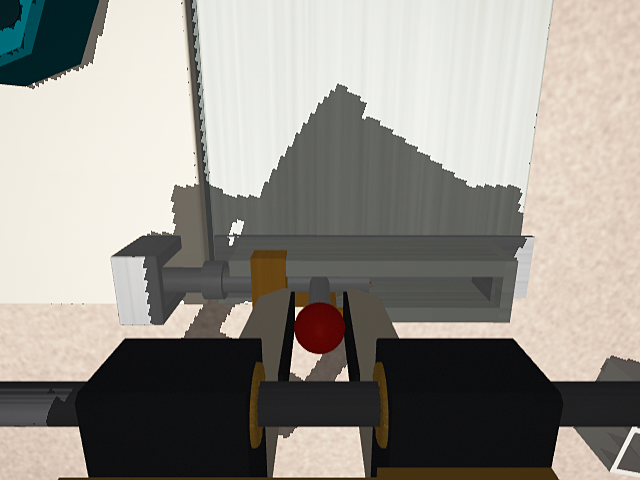

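The bolt moved with the knob. The stem's left edge is at u≈308 and the stop bar's at u≈287, so about 10 mm remains. I'll go 6 mm slowly, then feel for the stop.

Call:
{"method": "step_arm", "body": {
  "rows": [
    {"delta_pos": [0, -0.0013, 0], "roll": 0},
    {"delta_pos": [0, -0.0026, 0], "roll": 0},
    {"delta_pos": [0, -0.0039, 0], "roll": 0},
    {"delta_pos": [0, -0.0052, 0], "roll": 0},
    {"delta_pos": [0, -0.0065, 0], "roll": 0},
    {"delta_pos": [0, -0.0078, 0], "roll": 0}
  ]
}}

```text
clock: 4.85
eef_pos: [0.574, -0.0874, 0.1618]
orientation: [[0.944, 0.331, 0.0], [0.331, -0.944, -0.0], [0.0, 0.0, -1.0]]
ft_force: [1.3, -2.4, -1.3]
gripper_width: 0.0202
```

Call:
{"method": "step_arm", "body": {
  "rows": [
    {"delta_pos": [0, -0.0006, 0], "roll": 0},
    {"delta_pos": [0, -0.0012, 0], "roll": 0}
  ]
}}

```text
clock: 5.05
eef_pos: [0.5736, -0.0864, 0.1618]
orientation: [[0.944, 0.331, 0.0], [0.331, -0.944, 0.0], [0.0, 0.0, -1.0]]
ft_force: [2.3, -2.2, -1.4]
gripper_width: 0.0202
```

Call:
{"method": "step_arm", "body": {
  "rows": [
    {"delta_pos": [0, -0.0006, 0], "roll": 0}
  ]
}}

```text
clock: 5.15
eef_pos: [0.5735, -0.086, 0.1619]
orientation: [[0.944, 0.331, 0.0], [0.331, -0.944, 0.0], [0.0, 0.0, -1.0]]
ft_force: [0.8, -2.5, -0.8]
gripper_width: 0.0204
```

Call:
{"method": "step_arm", "body": {
  "rows": [
    {"delta_pos": [0, -0.0006, 0], "roll": 0}
  ]
}}

```text
clock: 5.25
eef_pos: [0.5733, -0.0855, 0.1618]
orientation: [[0.944, 0.331, 0.0], [0.331, -0.944, -0.0], [0.0, 0.0, -1.0]]
ft_force: [1.4, -2.1, -0.7]
gripper_width: 0.0207
```

Call:
{"method": "step_arm", "body": {
  "rows": [
    {"delta_pos": [0, -0.0006, 0], "roll": 0}
  ]
}}

```text
clock: 5.35
eef_pos: [0.5732, -0.0851, 0.1618]
orientation: [[0.944, 0.331, 0.0], [0.331, -0.944, -0.0], [0.0, 0.0, -1.0]]
ft_force: [2.3, -2.7, -0.7]
gripper_width: 0.0209
```

Call:
{"method": "step_arm", "body": {
  "rows": [
    {"delta_pos": [0, -0.0006, 0], "roll": 0}
  ]
}}

```text
clock: 5.45
eef_pos: [0.573, -0.0846, 0.1618]
orientation: [[0.944, 0.331, 0.0], [0.331, -0.944, 0.0], [0.0, 0.0, -1.0]]
ft_force: [2.1, -2.4, -1.2]
gripper_width: 0.0204
```

Call:
{"method": "step_arm", "body": {
  "rows": [
    {"delta_pos": [0, -0.0006, 0], "roll": 0}
  ]
}}

```text
clock: 5.55
eef_pos: [0.5728, -0.0842, 0.1618]
orientation: [[0.944, 0.331, -0.0], [0.331, -0.944, 0.0], [-0.0, -0.0, -1.0]]
ft_force: [2.9, -1.9, -0.6]
gripper_width: 0.0206
```

Call:
{"method": "step_arm", "body": {
  "rows": [
    {"delta_pos": [0, -0.0006, 0], "roll": 0}
  ]
}}

```text
clock: 5.65
eef_pos: [0.5727, -0.0837, 0.1618]
orientation: [[0.944, 0.331, 0.0], [0.331, -0.944, -0.0], [0.0, 0.0, -1.0]]
ft_force: [2.5, -2.4, -2.6]
gripper_width: 0.0204
```

Call:
{"method": "step_arm", "body": {
  "rows": [
    {"delta_pos": [0, -0.0006, 0], "roll": 0}
  ]
}}

```text
clock: 5.75
eef_pos: [0.5725, -0.0833, 0.1619]
orientation: [[0.944, 0.331, 0.0], [0.331, -0.944, -0.0], [0.0, 0.0, -1.0]]
ft_force: [2.3, -2.8, -1.1]
gripper_width: 0.0204
```

Call:
{"method": "step_arm", "body": {
  "rows": [
    {"delta_pos": [0, -0.0005, 0], "roll": 0}
  ]
}}

```text
clock: 5.85
eef_pos: [0.5724, -0.0829, 0.1619]
orientation: [[0.944, 0.331, 0.0], [0.331, -0.944, 0.0], [0.0, 0.0, -1.0]]
ft_force: [1.6, -2.6, -0.3]
gripper_width: 0.0204
```

Call:
{"method": "step_arm", "body": {
  "rows": [
    {"delta_pos": [0, -0.0006, 0], "roll": 0}
  ]
}}

```text
clock: 5.95
eef_pos: [0.5722, -0.0824, 0.1618]
orientation: [[0.944, 0.331, 0.0], [0.331, -0.944, 0.0], [0.0, 0.0, -1.0]]
ft_force: [2.1, -1.8, -0.8]
gripper_width: 0.0204
```

```bash
python3 - <<'E'
from cell import snapshot
import cv2
c=snapshot("wrist");cv2.imwrite("pics/w4.png",cv2.resize(c["img"][225:345,220:420],None,fx=4,fy=4,interpolation=2))
E
```

```text
(no output)
```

View pics/w4.png

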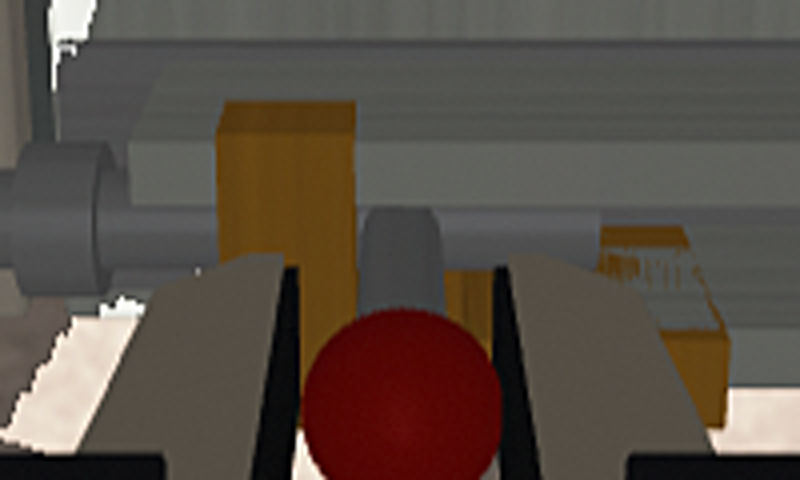

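The stem's left edge (x≈360) is nearly touching the stop bar (x≈356), with about 0.5 mm left. I'll use finer steps.

Call:
{"method": "step_arm", "body": {
  "rows": [
    {"delta_pos": [0, -0.0004, 0], "roll": 0}
  ]
}}

```text
clock: 6.1
eef_pos: [0.5721, -0.0822, 0.1618]
orientation: [[0.944, 0.331, 0.0], [0.331, -0.944, -0.0], [-0.0, 0.0, -1.0]]
ft_force: [2.4, -3.1, -0.8]
gripper_width: 0.0205
```

Call:
{"method": "step_arm", "body": {
  "rows": [
    {"delta_pos": [0, -0.0004, 0], "roll": 0}
  ]
}}

```text
clock: 6.2
eef_pos: [0.572, -0.0819, 0.1618]
orientation: [[0.944, 0.331, 0.0], [0.331, -0.944, -0.0], [-0.0, 0.0, -1.0]]
ft_force: [3.0, -3.4, -1.2]
gripper_width: 0.0205
```

Call:
{"method": "step_arm", "body": {
  "rows": [
    {"delta_pos": [0, -0.0003, 0], "roll": 0}
  ]
}}

```text
clock: 6.3
eef_pos: [0.572, -0.0818, 0.1619]
orientation: [[0.944, 0.331, 0.0], [0.331, -0.944, -0.0], [0.0, 0.0, -1.0]]
ft_force: [3.2, -3.7, -2.4]
gripper_width: 0.0205
```

The force rose from 2.8 to 4.6 N while the motion nearly stopped, so the bolt is at the stop. I'll ease back 2 mm plus slack.

Call:
{"method": "step_arm", "body": {
  "rows": [
    {"delta_pos": [0, 0.001, 0], "roll": 0},
    {"delta_pos": [0, 0.002, 0], "roll": 0},
    {"delta_pos": [0, 0.003, 0], "roll": 0},
    {"delta_pos": [0, 0.0034, 0], "roll": 0},
    {"delta_pos": [0, 0.0034, 0], "roll": 0},
    {"delta_pos": [0, 0.0034, 0], "roll": 0}
  ]
}}

```text
clock: 6.9
eef_pos: [0.5726, -0.0839, 0.1618]
orientation: [[0.943, 0.331, -0.0], [0.331, -0.943, 0.0], [-0.0, -0.001, -1.0]]
ft_force: [-1.8, 1.8, 0.3]
gripper_width: 0.0202
```

```bash
python3 - <<'E'
from cell import snapshot,readout
import cv2
from h import *
c=snapshot("wrist");cv2.imwrite("pics/w5.png",cv2.resize(c["img"][225:345,220:420],None,fx=4,fy=4,interpolation=2))
s=readout.state();R=np.array(s["orientation"]);print(s["eef_pos"],(R.T@s["ft_force"]).round(2),s["gripper_width"])
uv,n=red(c,0,0,640,480);k=onz(c,uv,.1765);print(uv,k,(R.T@(k-s["eef_pos"])*1000).round(1))
E
```

```text
[ 0.5726428  -0.08395739  0.16171789] [-0.48 -2.21 -0.31] 0.020458885596717685
[317.17047714 327.00149105] [ 0.57168724 -0.0829175   0.1765    ] [ -0.6  -1.3 -14.8]
```

View pics/w5.png

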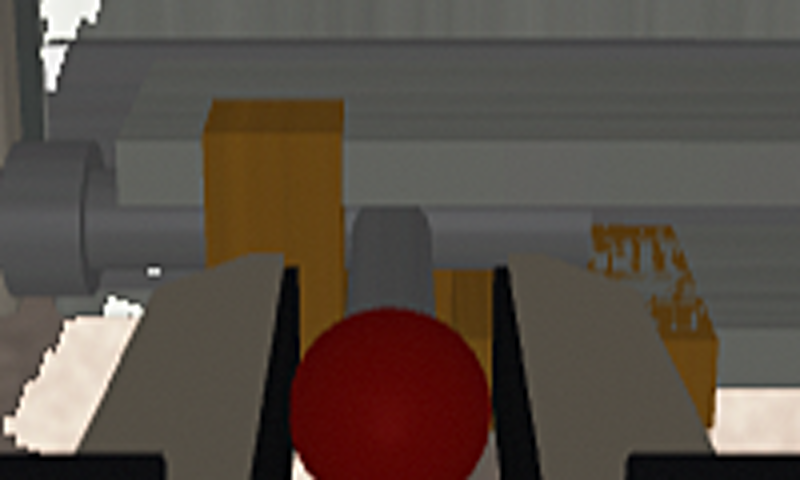

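Backing off took up the slack in the fingers. The stem's left edge is now at x≈350 against 344 for the bar, about a 0.7 mm gap. It needs about 1.3 mm more.

Call:
{"method": "step_arm", "body": {
  "rows": [
    {"delta_pos": [0, 0.0008, 0], "roll": 0},
    {"delta_pos": [0, 0.0016, 0], "roll": 0},
    {"delta_pos": [0, 0.0016, 0], "roll": 0},
    {"delta_pos": [0, 0.0016, 0], "roll": 0}
  ]
}}

```text
clock: 7.35
eef_pos: [0.5732, -0.0855, 0.1618]
orientation: [[0.944, 0.331, -0.0], [0.331, -0.944, -0.0], [-0.0, -0.0, -1.0]]
ft_force: [-0.9, 3.1, -0.1]
gripper_width: 0.0205
```

```bash
python3 - <<'E'
from cell import snapshot,readout
import cv2
from h import *
c=snapshot("wrist");cv2.imwrite("pics/w6.png",cv2.resize(c["img"][225:345,220:420],None,fx=4,fy=4,interpolation=2))
s=readout.state();R=np.array(s["orientation"]);print(s["eef_pos"],(R.T@s["ft_force"]).round(2),s["gripper_width"])
uv,n=red(c,0,0,640,480);k=onz(c,uv,.1765);print(uv,k,(R.T@(k-s["eef_pos"])*1000).round(1))
g=cv2.cvtColor(c["img"],cv2.COLOR_BGR2HSV)[286:292,290:345]; print(g[3,:,1].tolist())
E
```

```text
[ 0.57323229 -0.08549331  0.16180514] [-0.93 -3.3  -1.02] 0.02038795515115274
[317.24353877 327.02435388] [ 0.57224666 -0.08454817  0.1765    ] [ -0.6  -1.2 -14.7]
[6, 215, 212, 206, 209, 210, 207, 203, 214, 206, 207, 208, 238, 30, 10, 3, 3, 11, 4, 4, 7, 11, 4, 7, 8, 4, 4, 0, 4, 4, 4, 4, 4, 4, 4, 4, 8, 4, 3, 7, 7, 3, 7, 3, 3, 7, 0, 3, 3, 3, 3, 3, 3, 3, 7]
```

The stem is now about 2.3 mm off the stop. I'll shift +y 1 mm to compensate for centring and close to a light hold.

Call:
{"method": "step_arm", "body": {
  "rows": [
    {"delta_pos": [0, -0.0006, 0], "roll": 0},
    {"delta_pos": [0, -0.0012, 0], "roll": 0},
    {"delta_pos": [0, -0.0012, 0], "roll": 0},
    {"delta_pos": [0, -0.0012, 0], "roll": 0}
  ],
  "grip": 0.2
}}

```text
clock: 7.8
eef_pos: [0.573, -0.085, 0.1618]
orientation: [[0.944, 0.331, 0.0], [0.331, -0.944, -0.001], [-0.0, 0.001, -1.0]]
ft_force: [1.2, -2.4, -1.7]
gripper_width: 0.0195
```

```bash
python3 - <<'E'
from cell import snapshot,readout
import cv2
from h import *
c=snapshot("wrist");cv2.imwrite("pics/w7.png",cv2.resize(c["img"][225:345,220:420],None,fx=4,fy=4,interpolation=2))
s=readout.state();R=np.array(s["orientation"]);print(s["eef_pos"],(R.T@s["ft_force"]).round(2),s["gripper_width"])
uv,n=red(c,0,0,640,480);k=onz(c,uv,.1765);print(uv,k,(R.T@(k-s["eef_pos"])*1000).round(1))
g=cv2.cvtColor(c["img"],cv2.COLOR_BGR2HSV); print(g[289,290:345,1].tolist())
E
```

```text
[ 0.57302045 -0.08503174  0.16181204] [-0.72  2.68  1.74] 0.019101174841879127
[318.83607374 326.99850523] [ 0.57226573 -0.0846718   0.1765    ] [ -0.6  -0.6 -14.7]
[31, 19, 69, 215, 210, 209, 210, 204, 206, 212, 209, 209, 209, 174, 25, 10, 7, 7, 7, 8, 4, 4, 4, 4, 4, 0, 7, 8, 8, 4, 4, 0, 4, 4, 8, 0, 4, 4, 4, 7, 3, 3, 3, 3, 3, 7, 7, 3, 3, 3, 3, 3, 3, 7, 7]
```

View pics/w7.png

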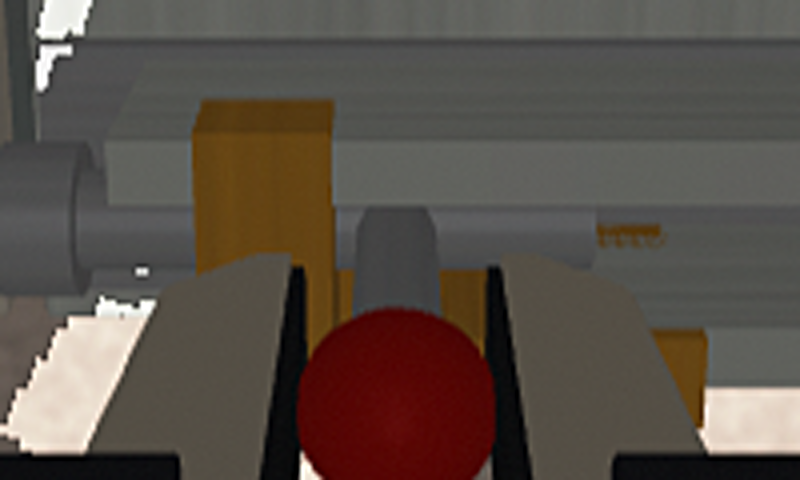

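The stem shows about a 2.5 mm gap to the far wall (335 to 357), so it is clear in the notch. The hold is light. I'll start the turn along the arc to about 0.3 rad and feel for resistance.

Call:
{"method": "step_arm", "body": {
  "rows": [
    {"delta_pos": [-0.0045, -0.0002, 0.0001], "roll": 0},
    {"delta_pos": [-0.009, -0.0004, 0.0004], "roll": 0},
    {"delta_pos": [-0.0124, -0.0004, 0.0008], "roll": 0},
    {"delta_pos": [-0.0158, -0.0004, 0.0014], "roll": 0},
    {"delta_pos": [-0.0191, -0.0004, 0.0021], "roll": 0},
    {"delta_pos": [-0.0225, -0.0004, 0.0031], "roll": 0}
  ]
}}

```text
clock: 8.45
eef_pos: [0.5559, -0.0904, 0.1598]
orientation: [[0.944, 0.331, 0.001], [0.331, -0.944, -0.0], [0.001, 0.001, -1.0]]
ft_force: [3.4, -1.8, 1.3]
gripper_width: 0.0191
```

```bash
cat > chk.py <<'E'
from cell import snapshot,readout
from h import *
import sys
z=float(sys.argv[1])
c=snapshot("wrist")
s=readout.state();R=np.array(s["orientation"]);print(s["eef_pos"],(R.T@s["ft_force"]).round(2),s["gripper_width"])
uv,n=red(c,0,0,640,480);k=onz(c,uv,z);C=np.array([.6381,-.0218,0]);xd=np.array([.9428,.3335,0]);yd=np.array([-.3335,.9428,0])
print(uv,n,k.round(4),"knob rel TCP mm",(R.T@(k-s["eef_pos"])*1000).round(1),"knob x from axis",((k-C)@xd+.085).round(4),"y",((k-C)@yd).round(4))
if len(sys.argv)>2: cv2.imwrite("pics/"+sys.argv[2],c["img"])
E
python3 chk.py .1745 w8.png
```

```text
[ 0.55556269 -0.09045585  0.15966731] [ 0.75  2.27 -2.99] 0.01922245558220791
[319.00903614 324.24748996] 1992.0 [ 0.5563 -0.0897  0.1745] knob rel TCP mm [  1.   -0.5 -14.8] knob x from axis -0.0147 y -0.0367
```

The knob followed, with about 1.5 mm slip in the pads and forces under 4 N. Continuing.

Call:
{"method": "step_arm", "body": {
  "rows": [
    {"delta_pos": [-0.0032, 0.0003, 0.0011], "roll": 0},
    {"delta_pos": [-0.0064, 0.0003, 0.0023], "roll": 0},
    {"delta_pos": [-0.0126, 0.0003, 0.0053], "roll": 0},
    {"delta_pos": [-0.0185, 0.0003, 0.0089], "roll": 0},
    {"delta_pos": [-0.0239, 0.0003, 0.013], "roll": 0},
    {"delta_pos": [-0.029, 0.0003, 0.0178], "roll": 0}
  ]
}}

```text
clock: 9.1
eef_pos: [0.5334, -0.0983, 0.1447]
orientation: [[0.944, 0.331, -0.0], [0.331, -0.944, -0.0], [-0.0, -0.0, -1.0]]
ft_force: [0.5, -1.3, 3.7]
gripper_width: 0.0191
```

```bash
python3 chk.py .160 w9.png
```

```text
[ 0.53256798 -0.09847991  0.14385058] [-2.18  3.21 -3.32] 0.018877331447218742
[318.73684211 324.52680312] 2052.0 [ 0.5339 -0.0975  0.16  ] knob rel TCP mm [  1.6  -0.5 -16.2] knob x from axis -0.0385 y -0.0366
```

Call:
{"method": "step_arm", "body": {
  "rows": [
    {"delta_pos": [-0.0023, 0.0003, 0.0025], "roll": 0},
    {"delta_pos": [-0.0045, 0.0003, 0.0051], "roll": 0},
    {"delta_pos": [-0.0085, 0.0003, 0.0108], "roll": 0},
    {"delta_pos": [-0.0119, 0.0003, 0.0167], "roll": 0},
    {"delta_pos": [-0.0148, 0.0003, 0.023], "roll": 0},
    {"delta_pos": [-0.0169, 0.0003, 0.0295], "roll": 0}
  ]
}}

```text
clock: 9.75
eef_pos: [0.5209, -0.1027, 0.1208]
orientation: [[0.944, 0.331, -0.001], [0.331, -0.944, 0.0], [-0.001, -0.0, -1.0]]
ft_force: [-1.3, -0.4, 2.1]
gripper_width: 0.019
```

```bash
python3 chk.py .137 w10.png
```

```text
[ 0.52053507 -0.10271922  0.11979825] [ 0.4   2.5  -0.17] 0.018865897164898095
[318.49772842 329.7839475 ] 1981.0 [ 0.5198 -0.1024  0.137 ] knob rel TCP mm [ -0.6  -0.6 -17.2] knob x from axis -0.0534 y -0.0365
```

Call:
{"method": "step_arm", "body": {
  "rows": [
    {"delta_pos": [-0.0008, 0.0003, 0.0034], "roll": 0},
    {"delta_pos": [-0.0015, 0.0003, 0.0068], "roll": 0},
    {"delta_pos": [-0.002, 0.0003, 0.01], "roll": 0},
    {"delta_pos": [-0.0024, 0.0003, 0.0128], "roll": 0},
    {"delta_pos": [-0.0024, 0.0003, 0.0128], "roll": 0}
  ]
}}

```text
clock: 10.3
eef_pos: [0.5193, -0.1034, 0.1107]
orientation: [[0.944, 0.331, -0.001], [0.331, -0.944, 0.0], [-0.001, -0.001, -1.0]]
ft_force: [-2.1, 1.5, -1.0]
gripper_width: 0.0188
```

Call:
{"method": "step_arm", "body": {
  "rows": [
    {"delta_pos": [0, 0, 0.0012], "roll": 0}
  ]
}}

```text
clock: 10.4
eef_pos: [0.5193, -0.1035, 0.1101]
orientation: [[0.944, 0.331, -0.001], [0.331, -0.944, 0.0], [-0.001, -0.001, -1.0]]
ft_force: [-4.2, 1.5, 2.4]
gripper_width: 0.0193
```

Call:
{"method": "step_arm", "body": {
  "rows": [
    {"delta_pos": [0, 0, 0.0012], "roll": 0}
  ]
}}

```text
clock: 10.5
eef_pos: [0.5194, -0.1035, 0.1093]
orientation: [[0.943, 0.331, -0.001], [0.331, -0.943, 0.0], [-0.001, -0.0, -1.0]]
ft_force: [-4.2, 1.4, 1.9]
gripper_width: 0.0193
```

```bash
python3 chk.py .126 w11.png
```

```text
[ 0.51936178 -0.10357126  0.10910017] [-2.93 -3.72 -1.13] 0.018956064346780193
[318.26789474 333.17421053] 1900.0 [ 0.517  -0.1035  0.126 ] knob rel TCP mm [ -2.2  -0.8 -16.9] knob x from axis -0.0564 y -0.0367
```

Call:
{"method": "step_arm", "body": {
  "rows": [
    {"delta_pos": [-0.001, -0.0004, 0.0012], "roll": 0}
  ]
}}

```text
clock: 10.65
eef_pos: [0.5192, -0.1036, 0.1086]
orientation: [[0.944, 0.331, 0.001], [0.331, -0.944, -0.0], [0.001, 0.0, -1.0]]
ft_force: [-0.2, 2.9, 2.3]
gripper_width: 0.019
```

Call:
{"method": "step_arm", "body": {
  "rows": [
    {"delta_pos": [-0.001, 0, 0.0012], "roll": 0},
    {"delta_pos": [-0.001, 0, 0.0012], "roll": 0}
  ]
}}

```text
clock: 10.85
eef_pos: [0.519, -0.1037, 0.1078]
orientation: [[0.944, 0.331, 0.002], [0.331, -0.944, 0.0], [0.002, 0.001, -1.0]]
ft_force: [4.1, 4.8, 0.6]
gripper_width: 0.0189
```

```bash
python3 chk.py .126; python3 - <<'E'
from cell import snapshot
from h import *
c=snapshot("side");cv2.imwrite("pics/s2.png",c["img"]);uv,n=red(c,330,220,400,290);print(uv,n)
C=np.array([.6381,-.0218,0]);xd=np.array([.9428,.3335,0]);yd=np.array([-.3335,.9428,0])
for th in(1.2,1.35,1.5):
  print(th,proj(c,C+xd*(-.085-.055*np.sin(th))+yd*-.0366+np.array([0,0,.122+.055*np.cos(th)])))
E
```

```text
[ 0.51900054 -0.10367563  0.10784948] [ 4.73 -2.51  0.48] 0.019217690160874528
[318.29461457 332.61721225] 1894.0 [ 0.5176 -0.1033  0.126 ] knob rel TCP mm [ -1.2  -0.8 -18.2] knob x from axis -0.0558 y -0.0367
[341.77777778 253.88888889] 9.0
1.2 [344.79432242 248.13685492]
1.35 [344.00699476 250.91155391]
1.5 [343.56095986 253.60332005]
```

Call:
{"method": "step_arm", "body": {
  "rows": [
    {"delta_pos": [0.001, 0, 0.001], "roll": 0},
    {"delta_pos": [0.001, 0, 0.002], "roll": 0},
    {"delta_pos": [0.001, 0, 0.002], "roll": 0}
  ]
}}

```text
clock: 11.25
eef_pos: [0.5189, -0.1037, 0.1061]
orientation: [[0.944, 0.331, 0.0], [0.331, -0.944, -0.0], [0.0, 0.0, -1.0]]
ft_force: [0.4, 3.0, 4.0]
gripper_width: 0.0189
```

```bash
python3 chk.py .126 w12.png
```

```text
[ 0.51895717 -0.10372735  0.10614577] [ 0.19 -2.64 -3.58] 0.019394971417154575
[318.29346093 333.31153642] 1881.0 [ 0.5182 -0.1032  0.126 ] knob rel TCP mm [ -0.6  -0.8 -19.9] knob x from axis -0.0552 y -0.0367
```

Next I'll let go and check the handle angle from the side without the fingers in the way.

Call:
{"method": "step_arm", "body": {
  "rows": [
    {"delta_pos": [0, 0, 0], "roll": 0},
    {"delta_pos": [0, 0, 0], "roll": 0},
    {"delta_pos": [0, 0, 0], "roll": 0},
    {"delta_pos": [0, 0, 0], "roll": 0}
  ],
  "grip": 0.5
}}

```text
clock: 11.7
eef_pos: [0.5186, -0.1038, 0.1056]
orientation: [[0.944, 0.331, -0.0], [0.331, -0.944, -0.0], [-0.0, -0.0, -1.0]]
ft_force: [-0.7, 0.4, -0.6]
gripper_width: 0.0445
```

Call:
{"method": "step_arm", "body": {
  "rows": [
    {"delta_pos": [0, 0, -0.02], "roll": 0},
    {"delta_pos": [0, 0, -0.05], "roll": 0},
    {"delta_pos": [0, 0, -0.1], "roll": 0},
    {"delta_pos": [0, 0, -0.14], "roll": 0},
    {"delta_pos": [0, 0, -0.14], "roll": 0},
    {"delta_pos": [0, 0, -0.14], "roll": 0}
  ]
}}

```text
clock: 12.3
eef_pos: [0.5193, -0.1039, 0.2186]
orientation: [[0.944, 0.331, 0.002], [0.331, -0.944, -0.001], [0.002, 0.001, -1.0]]
ft_force: [0.3, 0.3, -1.3]
gripper_width: 0.0469
```

```bash
python3 chk.py .126 w13.png; python3 - <<'E'
from cell import snapshot
from h import *
c=snapshot("side");cv2.imwrite("pics/s3.png",cv2.resize(c["img"][195:305,300:440],None,fx=5,fy=5,interpolation=2));uv,n=red(c,320,220,400,290);print(uv,n)
w=snapshot("wrist");u2,_=red(w,0,0,640,480);t=snapshot("top");u3,n3=red(t,330,185,380,240);print(u3,n3)
print("side-wrist",tri(c,uv,w,u2))
if n3: print("side-top",tri(c,uv,t,u3))
E
```

```text
[ 0.51849302 -0.10360344  0.21715205] [-0.32  0.5   0.62] 0.04661667962711478
[317.7824 246.0096] 625.0 [ 0.5189 -0.1027  0.126 ] knob rel TCP mm [ 0.7 -0.7 91.2] knob x from axis -0.0544 y -0.0365
[343.39285714 254.17857143] 28.0
[339.83333333 232.5       ] 6.0
side-wrist (array([ 0.51816349, -0.10283422,  0.12399319]), np.float64(0.00016486721002103956))
side-top (array([ 0.51844656, -0.103698  ,  0.12473923]), np.float64(0.0014158376171504834))
```

View pics/s3.png

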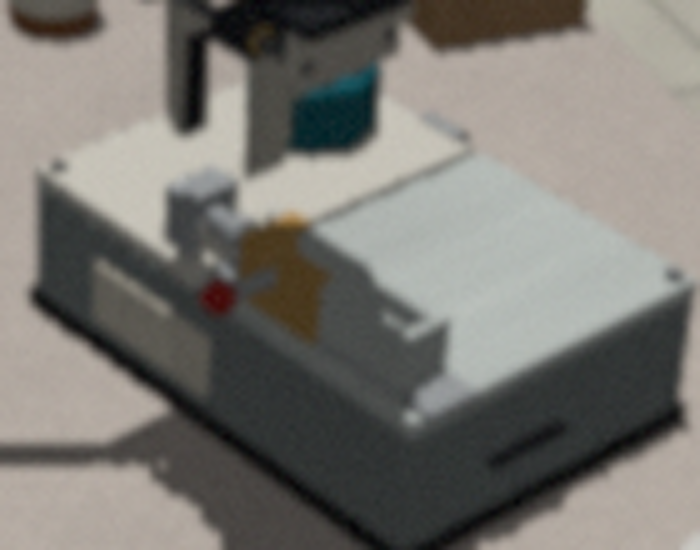

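The handle is level in the brass notch, with the knob at (218,297) in the crop. Two triangulations put the knob at z = 0.124–0.125 m. Fully down is 0.126 m and a turn of 1.35 would be 0.134 m. The gripper is well clear and reads no force.

```bash
python3 -c "
from cell import sign_off;print(sign_off())"
```

```text
the job is handed in; nothing more can be done
None
```

The case is bolted: the bolt is across, the handle is fully down in the brass notch, and the gripper has let go. I handed the job in at about 12.5 s on the robot's clock; no verdict was reported.

- **Slide:** I closed the fingers to a near-exact fit on the knob and slid it about 48 mm. At the stop the push rose from about 2.8 N to 4.6 N and the motion nearly ceased. I then eased back about 2.4 mm, a little more than the 2 mm asked.
- **Turn:** I held the knob lightly and followed its arc down. Wrist-force readings along any axis stayed under about 5 N, well below what would force the plate or guide.
- **Last checks:** Two camera triangulations put the knob at z = 0.124 to 0.125 m, against 0.126 m for fully down and 0.134 m for a turn of 1.35. The bolt stayed at the notch. The gripper was about 110 mm higher than where it let go and read no contact force.
- **Loose items:** I did not measure them afterwards, but the arm's path stayed clear of them and the readings showed no contact.
- **Less certain:** The force reading alone did not clearly show the end of the turn, because the pads slip on the knob. I confirmed it from the cameras after letting go.

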